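# Open the vacuum pump's oil filler

### The arm

A 6-joint arm with a two-finger parallel gripper is mounted at the origin on a cart in front of the work surface, level with it; the furniture and walls round the work are solid. World frame = base frame: x ahead of the robot, y to its left, z up, the work surface at z = 0. Lengths are in m, angles in degrees, forces in N, time in s.
With the tool pointing down it reaches from about 0.375 to 0.9 m from the base axis. Payload 3.1 kg.
Tool frame: the origin (TCP) lies at the very end of the fingers, on their centre line; the grasp point (between the pads) lies 19 mm behind it (grasp_offset is the distance from the TCP to the grasp point, in m); z points along the fingers, y is the direction in which the jaws open and shut (so a half turn about z gives the same grasp; the last joint's range is limited). The gripper opens to 87 mm and grips with 3 to 60 N. Pads are 19 mm wide; open, the fingers measure 117 mm over their backs; the gripper's body (75 mm by 190 mm) begins 51 mm behind the grasp point.
Start: joints at [64.773, 30.224, 82.088, -0, 67.689, -10.227], TCP at [0.162, 0.604, 0.223] pointing down, gripper open.
Joint ranges: [-176.69, 176.69], [-43.24, 126.21], [12.49, 139.97], [-82, 262], [0, 151.66], [-163.58, 163.58]. Speed limits (degrees/s): [159.86, 159.86, 180, 180, 180, 180].

### API

Orientations are given as a 3x3 rotation matrix whose columns are the frame's x, y, z axes.
In Python, from rig import * gives the robot as it stands. The module is installed in compiled form; this text tells all that it offers.
- The arm moves only by the tool play_rows, never from a script. Its argument "plan" is a list that holds one entry, the list of rows, each a list of 7 numbers: the shift along the world's x, y, z each as a share of 5 cm, from -1 to 1, then the turn, a rotation vector about the world's x, y, z each as a share of pi rad, from -1 to 1, then the gripper's target within -1 to 1 (fully open at 1, half-way at 0, shut at -1). A call has 1 to 12 rows; each row shifts and turns the commanded pose from where the row before left it; what a row does not reach is not made up. A row lasts 1/10 s, in which the tool goes at most 50 mm and 8.59 degrees, less where a joint would pass 70% of its speed; a pose out of reach is approached as far as the arm can. A call with a number of a shift or a turn outside -1 to 1 is refused whole. A call with a gripper value outside its range is refused whole. The fingers move at their own pace and stop on an object; the grip force is fixed at half the most. Time passes only in rows, so rows that do not move let the fingers close. It gives the time, the measured TCP pose, the force and the opening at its end, in the units of the state.
- read_state(): the state, without advancing time (a new reading comes with each control period).
- capture(name): name is "scene" or "top" or "wrist"; returns the picture (480x640x3 uint8, red, green, blue); there is no depth.
- camera_params(name): a dict with "intrinsics" (3x3 intrinsics, pixels), "R" (3x3) and "t" (3): a world point X has camera coordinates R X + t; the wrist camera has in their place "mount" (4x4, takes a point from camera to tool coordinates, whose origin is the TCP and whose axes are the flange's). Camera axes: x right, y down, z forward; pixel columns grow to the right and rows downward; lengths in m; the calibration is good to about 2 mm. A picture is of the moment at which its call begins: read the wrist's pose just before it. camera_params takes no time and is no camera call.
- hand_in(): hands the job in, once; it reports no verdict.
The state is a dict: "time_s": time; "joint_positions": joint angles; "qvel": joint speeds; "tau": joint torques, N m; "position": TCP position; "tcp_rot": TCP orientation; "force": force on the tool from outside, world axes, zero at the start; "moment": the same for the moment, N m; "opening": opening from 0.0 (shut) to 1.0 (fully open).
Only numpy, scipy, OpenCV 4.12 (cv2) and the standard library are available. Lean on these libraries where they do the work, as an engineer would, in place of code of your own. Each camera call takes 0.05 s, during which the arm holds its last target. There are 200 camera calls.

### The job

Open the oil filler of the vacuum pump: unscrew the yellow cap, which takes several re-grips, and keep hold of it as it comes free. Lower it into the blue tray and leave it standing there right way up, open rim down and square grip on top, without dropping it. Do not knock over or shove the spray can or the brown sanding block.

Things in the scene. Friction and masses are not known exactly. Their poses are not given: they have to be found in the camera images.
- oil_cap: Yellow screw cap, 90 g. Origin: centre of its open rim; z axis along the cap's axis towards its grip. Round knurled skirt 49 mm across (z 0 to 39 mm), closed on top, with a black 17 mm plug inside that slides in the neck's bore; on it a square grip 30 x 30 mm, 22 mm tall (z 39 to 61 mm), flats facing the cap's own x and y. Starts screwed home; turns easily (under 0.2 N m) and stays where it is let go.
- oil_neck: Aluminium threaded neck fixed on the pump, 35 mm across, 37 mm long, bored 19 mm. Origin: centre of its root; z outwards along the neck, which leans 30 degrees from vertical to the pump's front. The cap's origin starts at z = 3 mm on this axis, climbs 14 mm a turn (1 mm play) and is free after about 1.15 turns (7.1 to 7.4 rad, under five quarter turns), 16 mm up; lift it 20 mm or more further to clear the end.
- vacuum_pump: Grey bench vacuum pump, bolted down. Origin on the bench; the front (amber sight glass, filler neck) faces its own -x, roughly to the robot; the motor lies to +x. It spans x = -33 to 265 mm, 150 mm wide at most, up to 155 mm high at the motor's terminal box (x 148 to 212 mm). The neck's root is at (-20, 0, 125) mm, on a grey boss 62 mm across.
- tray_blue: Dark blue open plastic tray, 130 mm (its x) x 190 mm (its y) x 55 mm high, 0.5 kg, loose on the bench. Origin: centre of its underside, z up. Walls slope slightly; the inner floor is about 7 mm above the bench and flat for about 100 x 160 mm.
- sanding_block: Brown sanding block 60 x 110 x 35 mm, a bystander; origin under its centre. It and the tray stand one to each side of the pump's front, either way round.
- spray_can: Orange and grey spray can, 56 mm across, 204 mm tall, a bystander; origin under its centre.
- cap_grip (a point): Point on the cap's axis at mid-height of the square grip (cap z = 50 mm), axes as the cap's. Pinch two opposite flats here, fingers along the cap's axis. Right-hand thread: unscrews anticlockwise seen from outside (positive about z).

How it is judged:
By the outcome, as a careful person would: the job done as asked, in the order asked, and still so for the second after the job is handed in, with the robot touching nothing.
It also fails if it takes over 72 s, if anything falls off the work surface, if the arm or the gripper's body presses on something with over 40 N, if the wrist force passes 120 N, or if a joint passes its speed limit or range.

## Working session

There is one attempt and no reset: what is moved stays moved. The work goes in short steps, Python scripts to look and compute and a tool call to move; the robot and the scene stay as the last step left them, time stands still between calls to the robot, and variables do not carry over. Pictures are saved under pics/ and viewed, about 8 in all and at most 12, crops included, and the job is handed in when it is done.

Besides the shell and the picture viewer there is one more tool, called after ">>>" as name(argument=value, ...), one argument or row to a line, values as JSON. play_rows: Moves the arm, as the interface text tells. Its arguments: {"type":"object","properties":{"plan":{"type":"array"}},"required":["plan"]}

```bash
mkdir -p pics
python3 - <<'E'
from rig import *
import cv2,numpy as np
s=read_state();print(s)
for n in("scene","top","wrist"):
    im=capture(n);cv2.imwrite(f"pics/{n}0.png",im[:,:,::-1])
    p=camera_params(n);print(n,{k:np.round(np.array(v),4).tolist() for k,v in p.items()})
E
```

```text
{'time_s': 0.0, 'joint_positions': array([ 6.47746098e+01,  3.02794549e+01,  8.21539194e+01, -6.00864259e-04,
        6.76866733e+01, -1.02275009e+01]), 'qvel': array([-0.02536341, -0.00160962, -0.04956704, -0.05646478, -0.06745368,
        0.0182872 ]), 'tau': array([-1.94663895e-03, -4.40050435e+01, -1.76592332e+01,  6.31837081e-02,
        5.83371834e-02, -1.53291844e-04]), 'position': array([0.16141432, 0.60307495, 0.22158005]), 'tcp_rot': array([[-9.65936233e-01,  2.58778693e-01, -8.84166830e-04],
       [ 2.58779950e-01,  9.65934433e-01, -1.89955548e-03],
       [ 3.62482701e-04, -2.06365411e-03, -9.99997805e-01]]), 'force': array([ 0.33842881, -0.30124008,  0.9877396 ]), 'moment': array([-0.00582433, -0.00225947,  0.00556863]), 'opening': 0.9973143985831183}
scene {'intrinsics': [[613.5746, 0.0, 317.7922], [0.0, 613.5746, 238.2308], [0.0, 0.0, 1.0]], 'R': [[0.787, -0.6169, 0.0107], [-0.2548, -0.3408, -0.905], [0.5619, 0.7094, -0.4254]], 't': [-0.3664, 0.2877, 1.4133]}
top {'intrinsics': [[530.2658, 0.0, 317.7313], [0.0, 530.2658, 243.1394], [0.0, 0.0, 1.0]], 'R': [[-0.003, -0.9999, -0.0099], [-0.9872, 0.0045, -0.1593], [0.1594, 0.0093, -0.9872]], 't': [0.0992, 0.5663, 1.5774]}
wrist {'intrinsics': [[357.7263, 0.0, 320.0483], [0.0, 357.7263, 238.7723], [0.0, 0.0, 1.0]], 'mount': [[0.0006, -0.9688, -0.2477, 0.0679], [1.0, 0.0005, 0.0005, -0.0007], [-0.0003, -0.2477, 0.9688, -0.1631], [0.0, 0.0, 0.0, 1.0]]}
```

View pics/scene0.png

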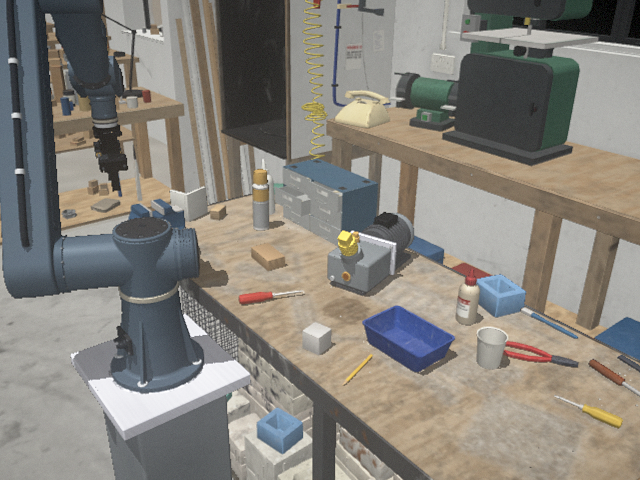

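View pics/top0.png

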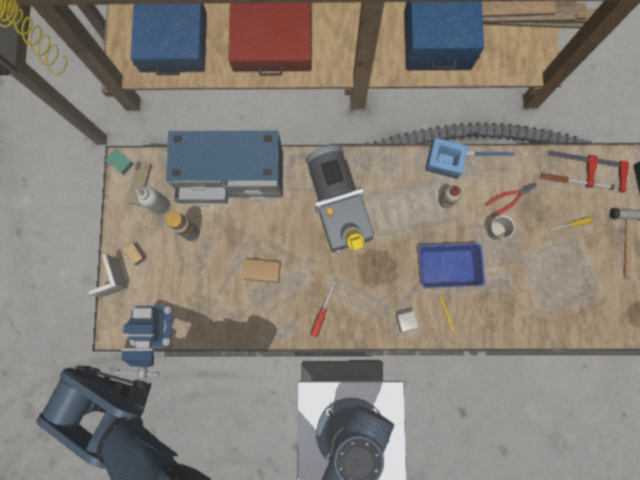

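The scene view has the cap at about (348,243), the tray at (408,337), the block at (268,256) and the can at (261,197). The top view has the cap at (355,242), the tray at (450,265), the block at (261,270) and the can at (178,222). Next I measure these.

```bash
cat > h.py <<'E'
import cv2,numpy as np
from rig import *
P={n:camera_params(n) for n in("scene","top","wrist")}
def ray(n,uv,s=None):
    p=P[n];K=np.array(p["intrinsics"]);d=np.linalg.inv(K)@[uv[0],uv[1],1.]
    if n=="wrist":
        M=np.array(p["mount"]);R=np.array(s["tcp_rot"]);o=R@M[:3,3]+s["position"];d=R@M[:3,:3]@d
    else:
        R=np.array(p["R"]);o=-R.T@np.array(p["t"]);d=R.T@d
    return o,d/np.linalg.norm(d)
def onz(n,uv,z,s=None):
    o,d=ray(n,uv,s);return o+d*(z-o[2])/d[2]
def cross(rays):
    A=np.zeros((3,3));b=np.zeros(3)
    for o,d in rays:
        m=np.eye(3)-np.outer(d,d);A+=m;b+=m@o
    x=np.linalg.solve(A,b);return x,[np.linalg.norm((np.eye(3)-np.outer(d,d))@(x-o)) for o,d in rays]
def proj(n,X,s=None):
    p=P[n];K=np.array(p["intrinsics"])
    if n=="wrist":
        M=np.array(p["mount"]);R=np.array(s["tcp_rot"]);c=M[:3,:3].T@(R.T@(np.array(X)-s["position"])-M[:3,3])
    else: c=np.array(p["R"])@X+p["t"]
    q=K@c;return q[:2]/q[2]
def mask(im,lo,hi,box=None):
    m=cv2.inRange(cv2.cvtColor(im,cv2.COLOR_RGB2HSV),np.array(lo),np.array(hi))
    if box:
        z=np.zeros_like(m);x0,y0,x1,y1=box;z[y0:y1,x0:x1]=m[y0:y1,x0:x1];m=z
    return m
def big(m):
    c=max(cv2.findContours(m,cv2.RETR_EXTERNAL,cv2.CHAIN_APPROX_NONE)[0],key=cv2.contourArea);M=cv2.moments(c)
    return c,(M['m10']/M['m00'],M['m01']/M['m00'])
E
cat > a.py <<'E'
from h import *
I={n:cv2.imread(f"pics/{n}0.png")[:,:,::-1].copy() for n in("scene","top")}
r=[]
for n,b in(("scene",(325,220,372,262)),("top",(335,225,375,258))):
    c,u=big(mask(I[n],(20,120,90),(36,255,255),b));print(n,u,cv2.boundingRect(c),cv2.contourArea(c));r.append(ray(n,u))
X,e=cross(r);print("cap body",X,e)
c,u=big(mask(I["top"],(105,120,40),(128,255,255),(400,230,500,300)))
rc=cv2.minAreaRect(c);print("tray rect",rc,[onz("top",q,.055).round(3) for q in cv2.boxPoints(rc)],onz("top",rc[0],.055))
c,u=big(mask(I["top"],(8,90,60),(20,255,255),(240,255,285,287)))
rc=cv2.minAreaRect(c);print("block",rc,[onz("top",q,.035).round(3) for q in cv2.boxPoints(rc)])
print("can",onz("top",(176,217),.2))
t=np.vstack([cv2.resize(I["top"][130:270,270:400],None,fx=4,fy=4,interpolation=cv2.INTER_CUBIC)])
s=cv2.resize(I["scene"][200:310,310:425],None,fx=5,fy=5,interpolation=cv2.INTER_CUBIC)[:, :270*2]
w=np.zeros((600,800,3),np.uint8)
a=cv2.resize(I["top"][140:265,295:395],(400,500));b=cv2.resize(I["scene"][210:310,315:415],(400,400))
w[:500,:400]=a;w[:400,400:]=b
cv2.imwrite("pics/z1.png",w[:,:,::-1])
E
python3 a.py
```

```text
scene (347.25652387986213, 243.19251600196944) (338, 231, 20, 25) 338.5
top (354.34388185654007, 239.93952180028128) (346, 231, 18, 19) 237.0
cap body [ 0.55847273 -0.00857928  0.14913013] [np.float64(0.00038020259619910284), np.float64(0.00038020259619890074)]
tray rect ((461.5, 265.5), (31.0, 23.0), 90.0) [array([ 0.542, -0.304,  0.055]), array([ 0.542, -0.373,  0.055]), array([ 0.448, -0.369,  0.055]), array([ 0.448, -0.3  ,  0.055])] [ 0.49490101 -0.33630976  0.055     ]
block ((260.76898193359375, 269.77239990234375), (34.38083267211914, 18.8513240814209), 4.763641834259033) [array([0.462, 0.326, 0.035]), array([0.52 , 0.323, 0.035]), array([0.511, 0.217, 0.035]), array([0.453, 0.221, 0.035])]
can [0.61761917 0.49180231 0.2       ]
```

View pics/z1.png

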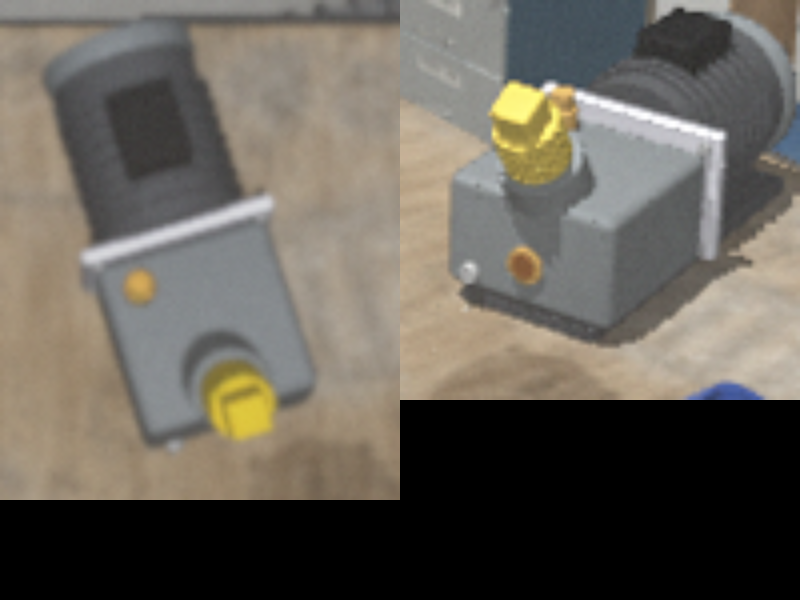

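The wrist plan: line the tool up with the neck axis (pump yaw ≈ 16°) and look down it from about 100 mm.

```bash
cat >> h.py <<'E'
from scipy.spatial.transform import Rotation as Ro
def axis(yaw): y=np.radians(yaw);return np.array([-.5*np.cos(y),-.5*np.sin(y),np.sqrt(.75)])
def frame(z,xh):
    z=z/np.linalg.norm(z);x=xh-z*(xh@z);x/=np.linalg.norm(x);return np.column_stack([x,np.cross(z,x),z])
def go(pos,Rt,n=None):
    s=read_state();d=(np.array(pos)-s["position"])/.05;w=Ro.from_matrix(Rt@s["tcp_rot"].T).as_rotvec()
    m=max(int(np.ceil(max(np.linalg.norm(d)/.98,np.degrees(np.linalg.norm(w))/8.4))),1);n=n or m
    print("min rows",m,"n",n,"row",(d/n).round(4).tolist(),(w/np.pi/n).round(5).tolist(),"| t",s["time_s"],"J",s["joint_positions"].round(1),"F",s["force"].round(1),"op",round(s["opening"],3))
E
python3 - <<'E'
from h import *
a=axis(16.1);g=np.array([.5485,-.0115,.166])
go(g+.1*a,frame(-a,np.array([np.cos(.28),np.sin(.28),0])),24)
E
```

```text
min rows 18 n 24 row [0.2825, -0.5238, 0.0257] [0.0093, 7e-05, -0.03347] | t 0.15 J [ 64.8  30.3  82.1  -0.   67.7 -10.2] F [ 0.4 -0.8 -0.6] op 0.994
```

>>> play_rows(
  plan=[
    [[0.2825,-0.5238,0.0257,0.0093,0,-0.0335,1],[0.2825,-0.5238,0.0257,0.0093,0,-0.0335,1],[0.2825,-0.5238,0.0257,0.0093,0,-0.0335,1],[0.2825,-0.5238,0.0257,0.0093,0,-0.0335,1],[0.2825,-0.5238,0.0257,0.0093,0,-0.0335,1],[0.2825,-0.5238,0.0257,0.0093,0,-0.0335,1],[0.2825,-0.5238,0.0257,0.0093,0,-0.0335,1],[0.2825,-0.5238,0.0257,0.0093,0,-0.0335,1],[0.2825,-0.5238,0.0257,0.0093,0,-0.0335,1],[0.2825,-0.5238,0.0257,0.0093,0,-0.0335,1],[0.2825,-0.5238,0.0257,0.0093,0,-0.0335,1],[0.2825,-0.5238,0.0257,0.0093,0,-0.0335,1]],
  ],
)

```text
time_s: 1.35
position: [0.3315, 0.2883, 0.238]
tcp_rot: [[-0.055, 0.98, 0.193], [0.966, 0.003, 0.259], [0.253, 0.2, -0.947]]
force: [0.9, 0.9, -1.0]
opening: 0.999
```

>>> play_rows(
  plan=[
    [[0.2825,-0.5238,0.0257,0.0093,0,-0.0335,1],[0.2825,-0.5238,0.0257,0.0093,0,-0.0335,1],[0.2825,-0.5238,0.0257,0.0093,0,-0.0335,1],[0.2825,-0.5238,0.0257,0.0093,0,-0.0335,1],[0.2825,-0.5238,0.0257,0.0093,0,-0.0335,1],[0.2825,-0.5238,0.0257,0.0093,0,-0.0335,1],[0.2825,-0.5238,0.0257,0.0093,0,-0.0335,1],[0.2825,-0.5238,0.0257,0.0093,0,-0.0335,1],[0.2825,-0.5238,0.0257,0.0093,0,-0.0335,1],[0.2825,-0.5238,0.0257,0.0093,0,-0.0335,1],[0.2825,-0.5238,0.0257,0.0093,0,-0.0335,1],[0.2825,-0.5238,0.0257,0.0093,0,-0.0335,1]],
  ],
)

```text
time_s: 2.55
position: [0.5009, -0.0261, 0.2533]
tcp_rot: [[0.834, 0.268, 0.482], [0.233, -0.963, 0.132], [0.499, 0.002, -0.866]]
force: [0.6, 0.8, -0.2]
opening: 0.998
```

Run:
```python
from h import *
a=axis(16.1);g=np.array([.5485,-.0115,.166])
go(g+.1*a,frame(-a,np.array([np.cos(.28),np.sin(.28),0])))
s=read_state();im=capture("wrist");cv2.imwrite("pics/w1.png",im[:,:,::-1])
import pickle;pickle.dump(s,open("w1.pkl","wb"))
print(proj("wrist",g,s))
```

```text
min rows 1 n 1 row [-0.0093, 0.0139, -0.0143] [0.00095, 6e-05, 0.00273] | t 2.55 J [-28.6  10.6 118.1  37.6  34.6  17.6] F [ 0.6  0.8 -0.2] op 0.998
[317.88024538 239.03573496]
```

View pics/w1.png

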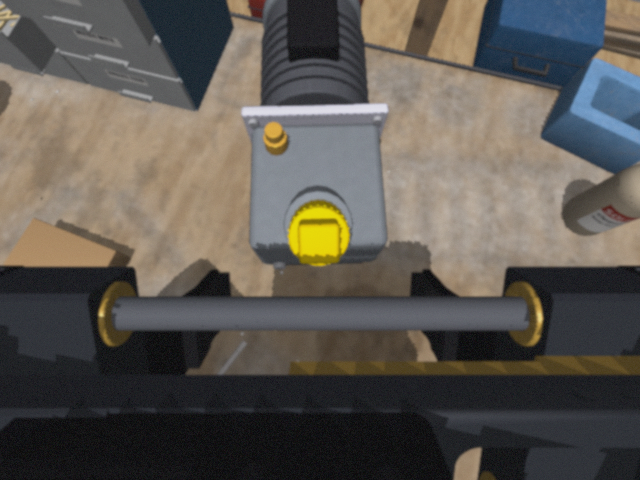

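The wrist view looks straight at the cap: skirt around (320,233), square grip top about (299–340, 219–262), with its flats nearly parallel to the image axes. I'll refine from a zoom.

Run:
```python
from h import *
im=cv2.imread("pics/w1.png")
c=cv2.resize(im[190:275,275:365],None,fx=7,fy=7,interpolation=cv2.INTER_CUBIC)
cv2.imwrite("pics/w1z.png",c)
rgb=im[:,:,::-1].copy();hsv=cv2.cvtColor(rgb,cv2.COLOR_RGB2HSV)
print(hsv[232:270:3,320].tolist());print(hsv[245,290:350:3].tolist())
```

```text
[[28, 244, 231], [28, 244, 231], [28, 244, 231], [28, 244, 232], [28, 244, 232], [28, 244, 231], [27, 244, 231], [27, 244, 231], [26, 239, 157], [25, 237, 140], [26, 238, 147], [25, 209, 184], [15, 51, 100]]
[[26, 233, 197], [27, 244, 232], [28, 244, 231], [25, 243, 208], [27, 244, 231], [28, 244, 232], [28, 244, 232], [28, 244, 232], [28, 244, 233], [28, 244, 233], [28, 244, 232], [28, 244, 231], [28, 244, 232], [28, 244, 232], [28, 244, 231], [27, 244, 231], [25, 242, 192], [26, 244, 223], [27, 244, 231], [25, 191, 175]]
```

View pics/w1z.png

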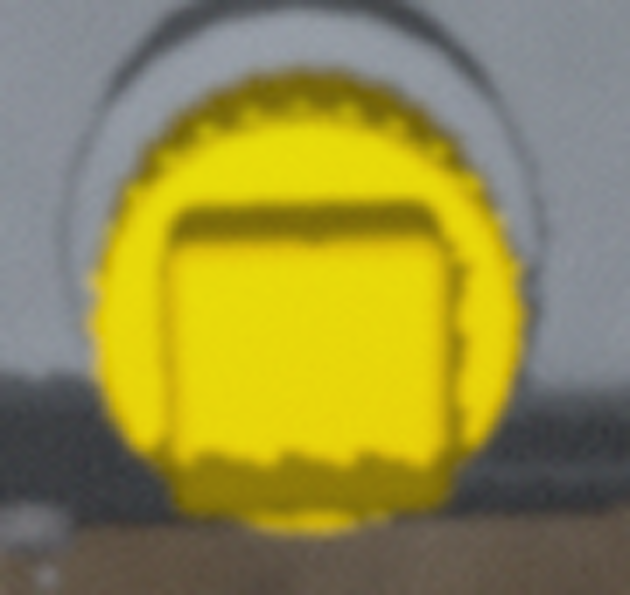

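Run:
```python
from h import *
import pickle
s=pickle.load(open("w1.pkl","rb"))
f=lambda x,y:((x+.5)/7-.5+275,(y+.5)/7-.5+190)
cs=[f(170,240),f(445,238),f(450,513),f(172,516)]
ctr=np.mean(cs,0);T=onz("wrist",ctr,.1804,s);print("top ctr",ctr,T)
for yaw in(15,16.1,17.5):
    a=axis(yaw);root=T-.064*a;print(yaw,"root",root)
    Q=[]
    for c in cs:
        o,d=ray("wrist",c,s);Q.append(o+d*(((T-o)@a)/(d@a)))
    Q=np.array(Q);L=[np.linalg.norm(Q[i]-Q[(i+1)%4])*1e3 for i in range(4)]
    e=(Q[1]-Q[0]+Q[2]-Q[3]);e/=np.linalg.norm(e)
    R=frame(-a,np.array([np.cos(np.radians(yaw)),np.sin(np.radians(yaw)),0]))
    print(np.round(L,1),"edge in axial frame (x,y) deg",np.degrees(np.arctan2(e@R[:,0],e@R[:,1])))
# skirt+cap check in other views
for n,z in(("top0",0),("scene0",0)):pass
a=axis(16.1);print("proj top ctr in top,scene",proj("top",T),proj("scene",T),"skirt mid",proj("top",T-.04*a),proj("scene",T-.04*a))
# plate yaw from wrist: white plate edge ends -> plate top edge
p=[onz("wrist",q,.13,s) for q in((246,109),(386,106))];e=p[0]-p[1];print("plate yaw",np.degrees(np.arctan2(-e[0],e[1])),np.linalg.norm(e))
c,u=big(mask(cv2.imread("pics/top0.png")[:,:,::-1].copy(),(108,100,30),(130,255,255),(405,230,500,300)));
rc=cv2.minAreaRect(np.array([[418,243],[482,242],[484,286],[420,287]],np.int32));print([onz("top",q,.055).round(3) for q in cv2.boxPoints(rc)])
m=mask(cv2.imread("pics/top0.png")[:,:,::-1].copy(),(105,80,20),(130,255,255),(405,230,500,300));m=cv2.morphologyEx(m,cv2.MORPH_CLOSE,np.ones((9,9)));c,u=big(m);print(cv2.minAreaRect(c))
```

```text
top ctr [318.75       243.39285714] [ 0.54169421 -0.01412394  0.1804    ]
15 root [ 0.57260383 -0.00584173  0.12497437]
[27.8 29.2 28.9 29.3] edge in axial frame (x,y) deg 1.1566800002217161
16.1 root [ 0.57243914 -0.00524987  0.12497437]
[27.8 29.2 28.9 29.3] edge in axial frame (x,y) deg 0.05467913800727994
17.5 root [ 0.57221315 -0.00450136  0.12497437]
[27.8 29.2 28.9 29.3] edge in axial frame (x,y) deg -1.3478603167128802
proj top ctr in top,scene [356.97876419 244.10226296] [344.32545006 234.92516626] skirt mid [354.18502578 239.40375568] [348.04075099 244.0605052 ]
plate yaw 17.09203988500437 0.135193999989884
[array([ 0.564, -0.208,  0.055]), array([ 0.566, -0.406,  0.055]), array([ 0.433, -0.401,  0.055]), array([ 0.431, -0.205,  0.055])]
((451.763427734375, 264.9293212890625), (41.7608642578125, 63.437782287597656), 88.21009063720703)
```

>>> play_rows(
  plan=[
    [[0,0,0,0.0218,0.0064,-0.0394,1],[0,0,0,0.0218,0.0064,-0.0394,1],[0,0,0,0.0218,0.0064,-0.0394,1],[0,0,0,0.0218,0.0064,-0.0394,1],[0,0,0,0.0218,0.0064,-0.0394,1],[0,0,0,0.0218,0.0064,-0.0394,1],[0,0,0,0.0218,0.0064,-0.0394,1],[0,0,0,0.0218,0.0064,-0.0394,1],[0,0,0,0.0218,0.0064,-0.0394,1],[0,0,0,0.0218,0.0064,-0.0394,1],[0,0,0,0.0218,0.0064,-0.0394,1],[0,0,0,0,0,0,1]],
  ],
)

```text
time_s: 3.8
position: [0.5005, -0.0247, 0.2533]
tcp_rot: [[0.276, -0.837, 0.472], [-0.961, -0.239, 0.139], [-0.004, -0.492, -0.87]]
force: [-1.0, 0.4, -0.7]
opening: 0.998
```

```bash
cat >> h.py <<'E'
YAW=16.3;A=axis(YAW);ROOT=np.array([.5724,-.0052,.1250])
R0=frame(-A,np.array([np.cos(np.radians(YAW)),np.sin(np.radians(YAW)),0]))
def grip(deg,dist,n=None): # tool turned deg about A, TCP at dist from root
    go(ROOT+dist*A,Ro.from_rotvec(A*np.radians(deg)).as_matrix()@R0,n)
E
python3 - <<'E'
from h import *
grip(-90,.080,6);s=read_state();im=capture("wrist")
# refine: grip-top in wrist view from this other side
cv2.imwrite("pics/w2.png",cv2.resize(im[190:275,275:365],None,fx=7,fy=7,interpolation=cv2.INTER_CUBIC)[:,:,::-1])
q=[proj("wrist",ROOT+.064*A+R0[:,0]*i*.015+R0[:,1]*j*.015,s) for i,j in((1,1),(1,-1),(-1,-1),(-1,1))]
print(((np.array(q)-[275,190]+.5)*7-.5).round(0).tolist())
E
```

```text
min rows 2 n 6 row [0.1117, 0.0275, -0.1966] [-6e-05, -0.00051, 0.00023] | t 3.8 J [-28.5  10.7 117.7  36.8  35.5 108.1] F [-1.   0.4 -0.7] op 0.998
[[155.0, 226.0], [161.0, 509.0], [450.0, 507.0], [453.0, 224.0]]
```

View pics/w2.png

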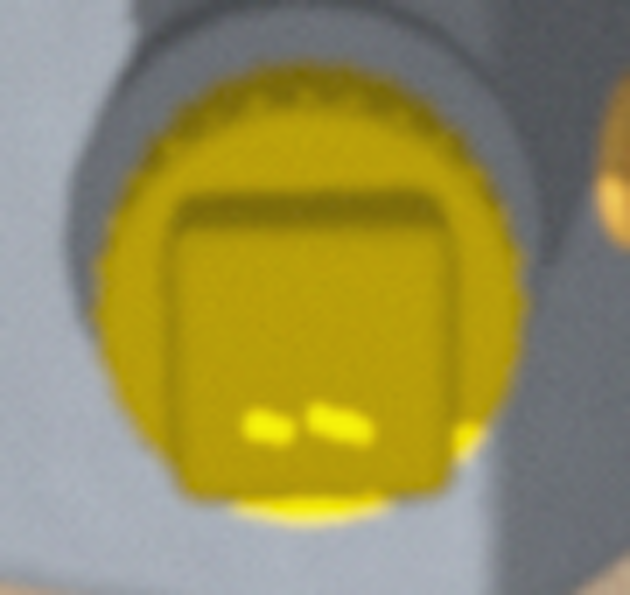

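The grip top spans x 170–450 and y 228–500 in this crop, 1 mm or less from the prediction in centre but slightly smaller. I'll check depth by crossing rays from the two wrist views.

Run:
```python
from h import *
import pickle
s1=pickle.load(open("w1.pkl","rb"));s2=read_state()
f=lambda x,y:((x+.5)/7-.5+275,(y+.5)/7-.5+190)
# face centre
for nm,c1,c2 in(("face",(309.5,376.5),(310,364)),("skirt L/R mid-line x",(307,320),(311,310))):
    X,e=cross([ray("wrist",f(*c1),s1),ray("wrist",f(*c2),s2)]);d=X-ROOT
    print(nm,X,np.round(e,4),"along axis",d@A,"off",d-A*(d@A))
```

```text
face [ 0.54257968 -0.01387423  0.1779701 ] [0.0001 0.0001] along axis 0.061401585797527 off [-3.53540195e-04 -5.75358745e-05 -2.05235409e-04]
skirt L/R mid-line x [ 0.55432666 -0.0102012   0.15629849] [0.0002 0.0002] along axis 0.03648056870180217 off [-0.00056622  0.00011824 -0.00029461]
```

>>> play_rows(
  plan=[
    [[0.1117,0.0275,-0.1966,0,-0.0005,0.0002,1],[0.1117,0.0275,-0.1966,0,-0.0005,0.0002,1],[0.1117,0.0275,-0.1966,0,-0.0005,0.0002,1],[0.1117,0.0275,-0.1966,0,-0.0005,0.0002,1],[0.1117,0.0275,-0.1966,0,-0.0005,0.0002,1],[0.1117,0.0275,-0.1966,0,-0.0005,0.0002,1],[0.0816,0.0239,-0.1472,0,0,0,1],[0.0816,0.0239,-0.1472,0,0,0,1],[0.0816,0.0239,-0.1472,0,0,0,1],[0.0816,0.0239,-0.1472,0,0,0,1],[0,0,0,0,0,0,1]],
  ],
)

```text
time_s: 4.95
position: [0.5506, -0.0115, 0.1638]
tcp_rot: [[0.28, -0.832, 0.479], [-0.96, -0.242, 0.141], [-0.002, -0.499, -0.866]]
force: [-0.3, 0.6, -0.5]
opening: 0.996
```

Run:
```python
from h import *
grip(-90,.046,1)
```

```text
min rows 1 n 1 row [-0.0055, -0.0024, 0.0214] [-0.00052, -0.00045, 0.00023] | t 4.95 J [-23.5  24.6 117.9  55.1  23.   91.4] F [-0.3  0.6 -0.5] op 0.996
```

>>> play_rows(
  plan=[
    [[0,0,0,0,0,0,-1],[0,0,0,0,0,0,-1],[0,0,0,0,0,0,-1],[0,0,0,0,0,0,-1],[0,0,0,0,0,0,-1],[0,0,0,0,0,0,-1],[0,0,0,0,0,0,-1],[0,0,0,0,0,0,-1]],
  ],
)

```text
time_s: 5.75
position: [0.5506, -0.0119, 0.165]
tcp_rot: [[0.279, -0.831, 0.48], [-0.96, -0.241, 0.141], [-0.001, -0.5, -0.866]]
force: [-1.8, -0.1, -0.8]
opening: 0.355
```

>>> play_rows(
  plan=[
    [[-0.0031,-0.0009,0.0055,-0.0218,-0.0064,0.0394,-1],[-0.0031,-0.0009,0.0055,-0.0218,-0.0064,0.0394,-1],[-0.0031,-0.0009,0.0055,-0.0218,-0.0064,0.0394,-1],[-0.0031,-0.0009,0.0055,-0.0218,-0.0064,0.0394,-1],[-0.0031,-0.0009,0.0055,-0.0218,-0.0064,0.0394,-1],[-0.0031,-0.0009,0.0055,-0.0218,-0.0064,0.0394,-1],[-0.0031,-0.0009,0.0055,-0.0218,-0.0064,0.0394,-1],[-0.0031,-0.0009,0.0055,-0.0218,-0.0064,0.0394,-1],[-0.0031,-0.0009,0.0055,-0.0218,-0.0064,0.0394,-1],[-0.0031,-0.0009,0.0055,-0.0218,-0.0064,0.0394,-1],[-0.0031,-0.0009,0.0055,-0.0218,-0.0064,0.0394,-1]],
  ],
)

```text
time_s: 6.85
position: [0.5487, -0.0122, 0.1678]
tcp_rot: [[0.83, 0.286, 0.479], [0.248, -0.958, 0.142], [0.499, 0.001, -0.866]]
force: [-0.7, 1.1, -0.4]
opening: 0.343
```

Run:
```python
from h import *
grip(0,.0495,1);print(read_state()["moment"])
```

```text
min rows 1 n 1 row [-0.0009, 0.0015, 0.0006] [0.00035, -0.00011, -0.00174] | t 6.85 J [-23.7  24.  117.9  54.1  23.5   1.9] F [-0.7  1.1 -0.4] op 0.343
[-0.19265587  0.47932413  0.03302567]
```

>>> play_rows(
  plan=[
    [[-0.0031,-0.0009,0.0055,-0.0218,-0.0064,0.0394,-1],[-0.0031,-0.0009,0.0055,-0.0218,-0.0064,0.0394,-1],[-0.0031,-0.0009,0.0055,-0.0218,-0.0064,0.0394,-1],[-0.0031,-0.0009,0.0055,-0.0218,-0.0064,0.0394,-1],[-0.0031,-0.0009,0.0055,-0.0218,-0.0064,0.0394,-1],[-0.0031,-0.0009,0.0055,-0.0218,-0.0064,0.0394,-1],[-0.0031,-0.0009,0.0055,-0.0218,-0.0064,0.0394,-1],[-0.0031,-0.0009,0.0055,-0.0218,-0.0064,0.0394,-1],[-0.0031,-0.0009,0.0055,-0.0218,-0.0064,0.0394,-1],[-0.0031,-0.0009,0.0055,-0.0218,-0.0064,0.0394,-1],[-0.0031,-0.0009,0.0055,-0.0218,-0.0064,0.0394,-1]],
  ],
)

```text
time_s: 7.95
position: [0.5467, -0.0125, 0.1707]
tcp_rot: [[-0.287, 0.831, 0.477], [0.958, 0.249, 0.141], [-0.002, 0.498, -0.867]]
force: [0.5, 0.1, -1.1]
opening: 0.341
```

>>> play_rows(
  plan=[
    [[0,0,0,0,0,0,1],[0,0,0,0,0,0,1],[0,0,0,0,0,0,1],[0,0,0,0,0,0,1],[0,0,0,0,0,0,1],[0,0,0,0,0,0,1]],
  ],
)

```text
time_s: 8.55
position: [0.5472, -0.0129, 0.1711]
tcp_rot: [[-0.281, 0.832, 0.478], [0.96, 0.243, 0.141], [0.001, 0.499, -0.867]]
force: [0.5, 0.8, -0.9]
opening: 0.803
```

Run:
```python
from h import *
grip(89,.053,1)
```

```text
min rows 1 n 1 row [-0.0043, 0.0045, -0.0031] [0.00258, 0.00027, -0.00485] | t 8.55 J [-23.8  23.5 118.   53.1  23.7 -86.8] F [ 0.5  0.8 -0.9] op 0.803
```

>>> play_rows(
  plan=[
    [[0,0,0,0.0218,0.0064,-0.0394,1],[0,0,0,0.0218,0.0064,-0.0394,1],[0,0,0,0.0218,0.0064,-0.0394,1],[0,0,0,0.0218,0.0064,-0.0394,1],[0,0,0,0.0218,0.0064,-0.0394,1],[0,0,0,0.0218,0.0064,-0.0394,1],[0,0,0,0.0218,0.0064,-0.0394,1],[0,0,0,0.0218,0.0064,-0.0394,1],[0,0,0,0.0218,0.0064,-0.0394,1],[0,0,0,0.0218,0.0064,-0.0394,1],[0,0,0,0.0218,0.0064,-0.0394,1]],
  ],
)

```text
time_s: 9.65
position: [0.5472, -0.0128, 0.1711]
tcp_rot: [[0.833, 0.276, 0.479], [0.236, -0.961, 0.142], [0.5, -0.005, -0.866]]
force: [0.6, -0.3, 0.7]
opening: 0.997
```

>>> play_rows(
  plan=[
    [[0,0,0,0.0218,0.0064,-0.0394,1],[0,0,0,0.0218,0.0064,-0.0394,1],[0,0,0,0.0218,0.0064,-0.0394,1],[0,0,0,0.0218,0.0064,-0.0394,1],[0,0,0,0.0218,0.0064,-0.0394,1],[0,0,0,0.0218,0.0064,-0.0394,1],[0,0,0,0.0218,0.0064,-0.0394,1],[0,0,0,0.0218,0.0064,-0.0394,1],[0,0,0,0.0218,0.0064,-0.0394,1],[0,0,0,0.0218,0.0064,-0.0394,1],[0,0,0,0.0218,0.0064,-0.0394,1],[0,0,0,0,0,0,1]],
  ],
)

```text
time_s: 10.85
position: [0.5471, -0.0128, 0.171]
tcp_rot: [[0.279, -0.831, 0.48], [-0.96, -0.241, 0.141], [-0.001, -0.5, -0.866]]
force: [0.9, -0.8, -0.2]
opening: 0.994
```

Run:
```python
from h import *
grip(-90,.053,1);s=read_state();im=capture("top");sc=capture("scene")
w=np.hstack([cv2.resize(im[215:260,330:380],(450,405),interpolation=cv2.INTER_CUBIC),cv2.resize(sc[215:260,325:370],(340,405),interpolation=cv2.INTER_CUBIC)])
cv2.imwrite("pics/c3.png",w[:,:,::-1])
```

```text
min rows 1 n 1 row [-0.0029, 0.0038, -0.002] [-0.00038, 4e-05, 0.00042] | t 10.85 J [-23.9  23.5 118.1  53.6  23.7  92.8] F [ 0.9 -0.8 -0.2] op 0.994
```

>>> play_rows(
  plan=[
    [[0,0,0,0,0,0,-1],[0,0,0,0,0,0,-1],[0,0,0,0,0,0,-1],[0,0,0,0,0,0,-1],[0,0,0,0,0,0,-1],[0,0,0,0,0,0,-1],[0,0,0,0,0,0,-1],[0,0,0,0,0,0,-1],[0,0,0,0,0,0,-1]],
  ],
)

```text
time_s: 11.85
position: [0.5469, -0.0127, 0.1709]
tcp_rot: [[0.28, -0.832, 0.48], [-0.96, -0.242, 0.141], [-0.001, -0.5, -0.866]]
force: [-0.1, -0.3, -0.3]
opening: 0.345
```

>>> play_rows(
  plan=[
    [[-0.0031,-0.0009,0.0055,-0.0218,-0.0064,0.0394,-1],[-0.0031,-0.0009,0.0055,-0.0218,-0.0064,0.0394,-1],[-0.0031,-0.0009,0.0055,-0.0218,-0.0064,0.0394,-1],[-0.0031,-0.0009,0.0055,-0.0218,-0.0064,0.0394,-1],[-0.0031,-0.0009,0.0055,-0.0218,-0.0064,0.0394,-1],[-0.0031,-0.0009,0.0055,-0.0218,-0.0064,0.0394,-1],[-0.0031,-0.0009,0.0055,-0.0218,-0.0064,0.0394,-1],[-0.0031,-0.0009,0.0055,-0.0218,-0.0064,0.0394,-1],[-0.0031,-0.0009,0.0055,-0.0218,-0.0064,0.0394,-1],[-0.0031,-0.0009,0.0055,-0.0218,-0.0064,0.0394,-1],[-0.0031,-0.0009,0.0055,-0.0218,-0.0064,0.0394,-1]],
  ],
)

```text
time_s: 12.95
position: [0.5459, -0.0133, 0.1744]
tcp_rot: [[0.83, 0.286, 0.48], [0.248, -0.958, 0.142], [0.501, 0.001, -0.866]]
force: [0.5, 0.6, 0.4]
opening: 0.34
```

Run:
```python
from h import *
grip(0,.0565,1);print(read_state()["moment"])
```

```text
min rows 1 n 1 row [-0.0114, 0.0034, -0.0092] [0.00029, 0.00029, -0.00162] | t 12.95 J [-24.1  23.1 118.   52.7  24.2   3.3] F [0.5 0.6 0.4] op 0.34
[-0.02583866  0.32563658  0.01549457]
```

>>> play_rows(
  plan=[
    [[-0.0031,-0.0009,0.0055,-0.0218,-0.0064,0.0394,-1],[-0.0031,-0.0009,0.0055,-0.0218,-0.0064,0.0394,-1],[-0.0031,-0.0009,0.0055,-0.0218,-0.0064,0.0394,-1],[-0.0031,-0.0009,0.0055,-0.0218,-0.0064,0.0394,-1],[-0.0031,-0.0009,0.0055,-0.0218,-0.0064,0.0394,-1],[-0.0031,-0.0009,0.0055,-0.0218,-0.0064,0.0394,-1],[-0.0031,-0.0009,0.0055,-0.0218,-0.0064,0.0394,-1],[-0.0031,-0.0009,0.0055,-0.0218,-0.0064,0.0394,-1],[-0.0031,-0.0009,0.0055,-0.0218,-0.0064,0.0394,-1],[-0.0031,-0.0009,0.0055,-0.0218,-0.0064,0.0394,-1],[-0.0031,-0.0009,0.0055,-0.0218,-0.0064,0.0394,-1]],
  ],
)

```text
time_s: 14.05
position: [0.5431, -0.0133, 0.1768]
tcp_rot: [[-0.287, 0.831, 0.477], [0.958, 0.249, 0.142], [-0.001, 0.498, -0.867]]
force: [-0.8, 0.2, -0.0]
opening: 0.341
```

>>> play_rows(
  plan=[
    [[0,0,0,0,0,0,1],[0,0,0,0,0,0,1],[0,0,0,0,0,0,1],[0,0,0,0,0,0,1],[0,0,0,0,0,0,1],[0,0,0,0,0,0,1]],
  ],
)

```text
time_s: 14.65
position: [0.5438, -0.0139, 0.1771]
tcp_rot: [[-0.281, 0.832, 0.478], [0.96, 0.243, 0.141], [0.001, 0.499, -0.867]]
force: [-0.1, 0.4, 0.2]
opening: 0.8
```

>>> play_rows(
  plan=[
    [[0,0,0,0.0218,0.0064,-0.0394,1],[0,0,0,0.0218,0.0064,-0.0394,1],[0,0,0,0.0218,0.0064,-0.0394,1],[0,0,0,0.0218,0.0064,-0.0394,1],[0,0,0,0.0218,0.0064,-0.0394,1],[0,0,0,0.0218,0.0064,-0.0394,1],[0,0,0,0.0218,0.0064,-0.0394,1],[0,0,0,0.0218,0.0064,-0.0394,1],[0,0,0,0.0218,0.0064,-0.0394,1],[0,0,0,0.0218,0.0064,-0.0394,1],[0,0,0,0.0218,0.0064,-0.0394,1],[0,0,0,0,0,0,1]],
  ],
)

```text
time_s: 15.85
position: [0.5438, -0.0138, 0.1771]
tcp_rot: [[0.832, 0.281, 0.479], [0.242, -0.96, 0.142], [0.5, -0.002, -0.866]]
force: [-0.1, 0.0, -0.3]
opening: 0.998
```

Run:
```python
from h import *
grip(0,.0600,1)
```

```text
min rows 1 n 1 row [-0.0034, 0.0046, -0.0026] [-0.00049, -0.00022, -4e-05] | t 15.85 J [-24.2  22.6 118.1  51.9  24.5   4.2] F [-0.1  0.  -0.3] op 0.998
```

>>> play_rows(
  plan=[
    [[-0.003,0.0046,-0.0026,0,0,0,1],[0,0,0,0,0,0,-1],[0,0,0,0,0,0,-1],[0,0,0,0,0,0,-1],[0,0,0,0,0,0,-1],[0,0,0,0,0,0,-1],[0,0,0,0,0,0,-1],[0,0,0,0,0,0,-1],[0,0,0,0,0,0,-1],[0,0,0,0,0,0,-1]],
  ],
)

```text
time_s: 16.85
position: [0.5436, -0.0135, 0.1769]
tcp_rot: [[0.832, 0.281, 0.479], [0.242, -0.96, 0.142], [0.5, -0.002, -0.866]]
force: [-0.3, 1.6, -0.8]
opening: 0.349
```

>>> play_rows(
  plan=[
    [[-0.0031,-0.0009,0.0055,-0.0218,-0.0064,0.0394,-1],[-0.0031,-0.0009,0.0055,-0.0218,-0.0064,0.0394,-1],[-0.0031,-0.0009,0.0055,-0.0218,-0.0064,0.0394,-1],[-0.0031,-0.0009,0.0055,-0.0218,-0.0064,0.0394,-1],[-0.0031,-0.0009,0.0055,-0.0218,-0.0064,0.0394,-1],[-0.0031,-0.0009,0.0055,-0.0218,-0.0064,0.0394,-1],[-0.0031,-0.0009,0.0055,-0.0218,-0.0064,0.0394,-1],[-0.0031,-0.0009,0.0055,-0.0218,-0.0064,0.0394,-1],[-0.0031,-0.0009,0.0055,-0.0218,-0.0064,0.0394,-1],[-0.0031,-0.0009,0.0055,-0.0218,-0.0064,0.0394,-1],[0,0,0,0,0,0,-1]],
  ],
)

```text
time_s: 17.95
position: [0.5418, -0.0138, 0.1796]
tcp_rot: [[-0.16, 0.864, 0.478], [0.984, 0.104, 0.141], [0.072, 0.493, -0.867]]
force: [-0.6, 0.7, 0.0]
opening: 0.34
```

Run:
```python
from h import *
grip(82,.066,1);print(read_state()["moment"])
```

```text
min rows 1 n 1 row [-0.021, -0.0126, 0.0519] [-0.00071, -0.00083, 0.00066] | t 17.95 J [-24.3  22.2 118.2  51.1  24.7 -76.8] F [-0.6  0.7  0. ] op 0.34
[-0.12806102  0.42647019  0.06417343]
```

>>> play_rows(
  plan=[
    [[-0.0192,-0.0056,0.0346,0,0,0,-1],[-0.0192,-0.0056,0.0346,0,0,0,-1],[-0.0192,-0.0056,0.0346,0,0,0,-1],[-0.0192,-0.0056,0.0346,0,0,0,-1]],
  ],
)

```text
time_s: 18.35
position: [0.538, -0.0152, 0.1867]
tcp_rot: [[-0.159, 0.864, 0.478], [0.985, 0.104, 0.141], [0.072, 0.493, -0.867]]
force: [-0.0, 0.2, -0.8]
opening: 0.344
```

>>> play_rows(
  plan=[
    [[-0.0768,-0.0224,0.1386,0,0,0,-1],[-0.0768,-0.0224,0.1386,0,0,0,-1],[-0.0768,-0.0224,0.1386,0,0,0,-1],[-0.0768,-0.0224,0.1386,0,0,0,-1],[-0.0768,-0.0224,0.1386,0,0,0,-1],[-0.0768,-0.0224,0.1386,0,0,0,-1],[-0.0768,-0.0224,0.1386,0,0,0,-1],[-0.0768,-0.0224,0.1386,0,0,0,-1],[0,0,0,0,0,0,-1]],
  ],
)

```text
time_s: 19.25
position: [0.5075, -0.0244, 0.2431]
tcp_rot: [[-0.16, 0.863, 0.48], [0.985, 0.105, 0.14], [0.071, 0.495, -0.866]]
force: [0.2, 0.1, -1.3]
opening: 0.339
```

Run:
```python
from h import *
im=capture("top");sc=capture("scene");s=read_state();print(s["force"],s["joint_positions"].round(1))
w=np.hstack([cv2.resize(im[190:310,310:500],(500,316)),cv2.resize(sc[190:290,300:380],(253,316))])
cv2.imwrite("pics/c4.png",w[:,:,::-1])
z=s["tcp_rot"]
az=np.degrees(np.arctan2(z[1,0],z[0,0]));print("tool x az",az)
# vertical orientation: minimal rotation of tool z to -Z
v=np.cross(z[:,2],[0,0,-1]);an=np.arcsin(np.linalg.norm(v));Rt=Ro.from_rotvec(v/np.linalg.norm(v)*an).as_matrix()@z
print(np.degrees(np.arctan2(Rt[1,0],Rt[0,0])))
go([.498,-.305,.20],Rt,12)
# tray from this picture
m=mask(im,(105,80,20),(130,255,255),(405,230,500,300));m=cv2.morphologyEx(m,cv2.MORPH_CLOSE,np.ones((9,9)));c,u=big(m);rc=cv2.minAreaRect(c);print(rc,onz("top",rc[0],.055))
```

```text
[ 0.10081206  0.36659227 -0.79296498] [-28.1  12.5 118.1  39.3  33.5 -66.5]
tool x az 99.21966104361942
98.13576971247808
min rows 6 n 12 row [-0.0158, -0.4679, -0.0705] [-0.0039, 0.0133, 0.0] | t 19.35 J [-28.1  12.5 118.1  39.3  33.5 -66.5] F [ 0.1  0.4 -0.8] op 0.339
((451.764892578125, 264.9761047363281), (41.79209899902344, 63.437782287597656), 88.21009063720703) [ 0.4966117  -0.30709711  0.055     ]
```

View pics/c4.png

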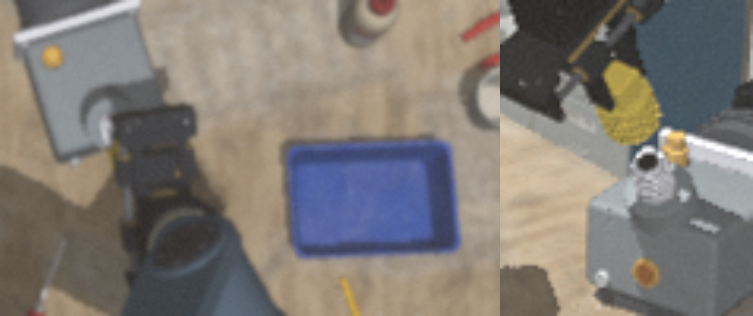

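The cap is in the gripper with the neck bare below it (crop right side, neck at about (650,180)), and the tray is undisturbed. I'll move over the tray while turning upright.

>>> play_rows(
  plan=[
    [[-0.0158,-0.4679,-0.0705,-0.0039,0.0133,0,-1],[-0.0158,-0.4679,-0.0705,-0.0039,0.0133,0,-1],[-0.0158,-0.4679,-0.0705,-0.0039,0.0133,0,-1],[-0.0158,-0.4679,-0.0705,-0.0039,0.0133,0,-1],[-0.0158,-0.4679,-0.0705,-0.0039,0.0133,0,-1],[-0.0158,-0.4679,-0.0705,-0.0039,0.0133,0,-1],[-0.0158,-0.4679,-0.0705,-0.0039,0.0133,0,-1],[-0.0158,-0.4679,-0.0705,-0.0039,0.0133,0,-1],[-0.0158,-0.4679,-0.0705,-0.0039,0.0133,0,-1],[-0.0158,-0.4679,-0.0705,-0.0039,0.0133,0,-1],[-0.0158,-0.4679,-0.0705,-0.0039,0.0133,0,-1],[-0.0158,-0.4679,-0.0705,-0.0039,0.0133,0,-1]],
  ],
)

```text
time_s: 20.55
position: [0.498, -0.3056, 0.1988]
tcp_rot: [[-0.141, 0.99, -0.003], [0.99, 0.141, 0.001], [0.001, -0.003, -1.0]]
force: [0.9, -0.3, -0.8]
opening: 0.347
```

Run:
```python
from h import *
s=read_state();z=s["tcp_rot"];v=np.cross(z[:,2],[0,0,-1]);n=np.linalg.norm(v);Rt=Ro.from_rotvec(v/n*np.arcsin(n)).as_matrix()@z
go([.497,-.306,.065],Rt,8);sc=capture("scene");im=capture("wrist")
cv2.imwrite("pics/c5.png",np.hstack([cv2.resize(sc[200:400,280:480],(400,400)),cv2.resize(im,(400,300))[:,:,:] if 0 else cv2.resize(im[:, 80:560],(400,400))])[:,:,::-1])
```

```text
min rows 3 n 8 row [-0.0024, -0.001, -0.3345] [-4e-05, -0.00011, -0.0] | t 20.55 J [-42.5  28.8  89.4  -0.1  62.  -50.5] F [ 0.9 -0.3 -0.8] op 0.347
```

View pics/c5.png

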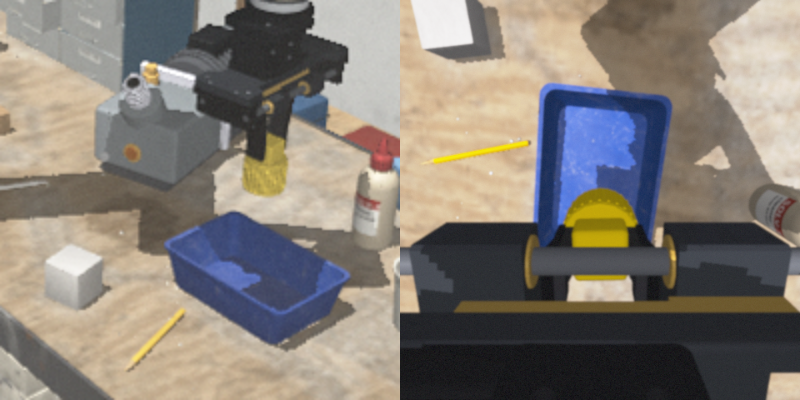

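The cap hangs upright above the tray's middle, with nothing near it. Descending.

>>> play_rows(
  plan=[
    [[-0.0024,-0.001,-0.3345,0,-0.0001,0,-1],[-0.0024,-0.001,-0.3345,0,-0.0001,0,-1],[-0.0024,-0.001,-0.3345,0,-0.0001,0,-1],[-0.0024,-0.001,-0.3345,0,-0.0001,0,-1],[-0.0024,-0.001,-0.3345,0,-0.0001,0,-1],[-0.0024,-0.001,-0.3345,0,-0.0001,0,-1],[-0.0024,-0.001,-0.3345,0,-0.0001,0,-1],[-0.0024,-0.001,-0.3345,0,-0.0001,0,-1],[0,0,-0.06,0,0,0,-1],[0,0,-0.06,0,0,0,-1],[0,0,0,0,0,0,-1]],
  ],
)

```text
time_s: 21.75
position: [0.4972, -0.305, 0.0602]
tcp_rot: [[-0.142, 0.99, 0.002], [0.99, 0.142, 0.001], [0.0, 0.002, -1.0]]
force: [0.5, 1.7, -0.9]
opening: 0.338
```

>>> play_rows(
  plan=[
    [[0,0,-0.03,0,0,0,-1],[0,0,-0.03,0,0,0,-1],[0,0,0,0,0,0,-1]],
  ],
)

```text
time_s: 22.05
position: [0.4972, -0.3054, 0.0573]
tcp_rot: [[-0.141, 0.99, 0.002], [0.99, 0.141, 0.0], [-0.0, 0.002, -1.0]]
force: [0.4, -0.4, -0.1]
opening: 0.343
```

>>> play_rows(
  plan=[
    [[0,0,-0.03,0,0,0,-1],[0,0,-0.03,0,0,0,-1],[0,0,0,0,0,0,-1]],
  ],
)

```text
time_s: 22.35
position: [0.4969, -0.3052, 0.0538]
tcp_rot: [[-0.141, 0.99, 0.002], [0.99, 0.141, 0.001], [0.0, 0.002, -1.0]]
force: [-1.0, 0.4, -1.0]
opening: 0.339
```

>>> play_rows(
  plan=[
    [[0,0,-0.02,0,0,0,-1],[0,0,-0.02,0,0,0,-1],[0,0,0,0,0,0,-1]],
  ],
)

```text
time_s: 22.65
position: [0.4969, -0.3052, 0.0518]
tcp_rot: [[-0.141, 0.99, 0.002], [0.99, 0.141, 0.001], [0.0, 0.002, -1.0]]
force: [0.4, 0.0, -1.1]
opening: 0.342
```

>>> play_rows(
  plan=[
    [[0,0,-0.02,0,0,0,-1],[0,0,0,0,0,0,-1]],
  ],
)

```text
time_s: 22.85
position: [0.497, -0.3052, 0.0508]
tcp_rot: [[-0.141, 0.99, 0.002], [0.99, 0.141, 0.001], [0.0, 0.002, -1.0]]
force: [-0.5, 0.2, -1.3]
opening: 0.345
```

>>> play_rows(
  plan=[
    [[0,0,-0.02,0,0,0,-1],[0,0,0,0,0,0,-1]],
  ],
)

```text
time_s: 23.05
position: [0.4971, -0.3053, 0.05]
tcp_rot: [[-0.141, 0.99, 0.002], [0.99, 0.141, 0.0], [-0.0, 0.002, -1.0]]
force: [-0.3, 0.3, -0.5]
opening: 0.345
```

>>> play_rows(
  plan=[
    [[0,0,-0.02,0,0,0,-1],[0,0,0,0,0,0,-1]],
  ],
)

```text
time_s: 23.25
position: [0.4972, -0.3053, 0.0497]
tcp_rot: [[-0.142, 0.99, 0.002], [0.99, 0.142, 0.0], [-0.0, 0.002, -1.0]]
force: [-1.1, 1.0, 5.6]
opening: 0.342
```

>>> play_rows(
  plan=[
    [[0,0,-0.014,0,0,0,-1],[0,0,0,0,0,0,-1]],
  ],
)

```text
time_s: 23.45
position: [0.4972, -0.3053, 0.0495]
tcp_rot: [[-0.142, 0.99, 0.002], [0.99, 0.142, -0.0], [-0.0, 0.002, -1.0]]
force: [-1.3, 2.3, 8.0]
opening: 0.341
```

The cap is seated (8 N). Opening part-way so the fingers clear the tray walls.

>>> play_rows(
  plan=[
    [[0,0,0,0,0,0,-0.2],[0,0,0,0,0,0,0],[0,0,0,0,0,0,0.15],[0,0,0,0,0,0,0.15],[0,0,0,0,0,0,0.15],[0,0,0,0,0,0,0.15]],
  ],
)

```text
time_s: 24.05
position: [0.497, -0.3052, 0.0481]
tcp_rot: [[-0.141, 0.99, 0.002], [0.99, 0.141, 0.001], [0.0, 0.002, -1.0]]
force: [-0.7, 0.0, 0.4]
opening: 0.572
```

>>> play_rows(
  plan=[
    [[0,0,0.06,0,0,0,0.15],[0,0,0.1,0,0,0,0.15],[0,0,0.2,0,0,0,0.15],[0,0,0.3,0,0,0,0.15],[0,0,0.4,0,0,0,0.15],[0,0,0.5,0,0,0,0.15],[0,0,0.5,0,0,0,0.15],[0,0,0.5,0,0,0,0.15],[0,0,0.5,0,0,0,0.15],[0,0,0,0,0,0,0.15]],
  ],
)

```text
time_s: 25.05
position: [0.4991, -0.307, 0.2059]
tcp_rot: [[-0.142, 0.99, 0.009], [0.99, 0.142, -0.006], [-0.007, 0.008, -1.0]]
force: [0.9, 0.4, -0.0]
opening: 0.575
```

Run:
```python
from h import *
s=read_state();sc=capture("scene");im=capture("wrist")
cv2.imwrite("pics/c6.png",np.hstack([cv2.resize(sc[170:370,240:480],(480,400)),cv2.resize(im[:,120:520],(320,384))[:400] if 0 else cv2.resize(im[:,100:484],(320,400))])[:,:,::-1]);print(s["force"],s["opening"])
```

```text
[ 0.87421283  0.40260789 -0.00120116] 0.5752072756174486
```

View pics/c6.png

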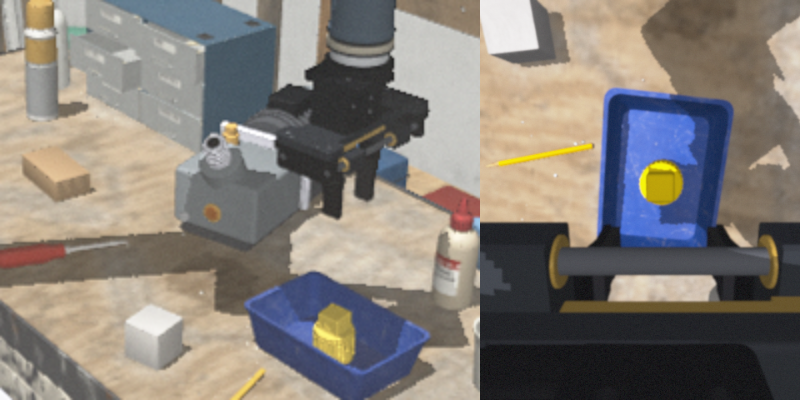

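The cap stands upright on the tray floor (left panel about (334,335)). The gripper is clear, and the can and the block are still in place.

```bash
python3 -c "
from rig import *
print(hand_in())"
```

```text
the job is handed in; nothing more can be done
None
```

I unscrewed the yellow cap in three grips, about 442° in total, and lifted it off the neck still in the gripper. I lowered it into the middle of the blue tray until contact showed at about 8 N, then released it and backed off. I handed in at about 25 s.

- **Cap:** the last scene and wrist pictures show it standing upright, square grip on top, and the neck bare.
- **Bystanders and tray:** the spray can and the sanding block look undisturbed by eye. I did not re-measure their positions. The tray had not moved when I measured it before placing the cap, and looks in place in the last pictures.
- **Robot:** the gripper is clear at z ≈ 0.21 m with no residual force. Forces at the end of each move never exceeded about 8 N.
- **One disagreement:** the grip's height along the neck axis came out about 2.5 mm lower in the wrist images than the given dimensions say. It had no effect on the grasp. No other check failed.

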